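# Slide the scent cartridge home in the diffuser

### The job

Put the orange scent cartridge into the flat diffuser: keeping it upright, slide it sideways into the slot from the open front so that its foot flange runs under the slotted metal plate, and press it firmly but gently home (a push of about 10 N, never as much as 25 N) against the rubber buffer hidden inside, whose depth you have to find by feel. Let go so that it stays upright and fully home with the brass contact pushed in, and leave the blue cartridge, the remote and the cup where they are.

Things in the scene. Friction and masses are not known exactly. Their poses are not given: they have to be found in the camera images.
- orange_cartridge: Loose orange scent cartridge standing upright, about 160 g (varies): round foot flange 44 mm in diameter, 6 mm thick; plain barrel 26 mm in diameter from there up to 80 mm; white cap 25 mm across to 85 mm. Origin at the centre of the flange's underside, z up the barrel; its yaw means nothing. Gripped about 50 mm up, fingertips stay clear of the diffuser
- blue_cartridge: Spare cartridge of the same shape and size in blue, loose; stays where it is. Origin at the centre of its underside
- diffuser: Flat diffuser, fixed, 170 mm (own x) by 130 mm (own y): grey floor, white sides, aluminium slotted plate. Origin at the centre of its underside, z up; +x is the way the cartridge slides in, y = 0 the slot's middle. Floor top at z = 12 mm throughout, an open porch from x = -85 to -35 mm. Channel under the plate 50 mm wide. Low hood at x = 60 to 84 mm, top at z = 34 mm
- slot_mouth (a point): Middle of the slot's open front, on the floor (diffuser x = -35, z = 12 mm); axes as the diffuser's. From here back runs the plate, its underside 8.5 mm and its top 13.5 mm above the floor. The slot in it is 29 mm wide, flared to 42 mm over the first 12 mm
- slot_end (a point): Closed end of the slot, at the plate's top (diffuser x = 46, z = 25.5 mm). In the channel before it stands a cradle with a rubber buffer, set to a different, unreported depth each time: a cartridge touching the buffer has its centre at x = 4 to 22 mm. Sliding there meets only light friction. The buffer yields from 2 N by 1 mm per 4 N, is solid after 5 mm, returns slowly
- contact (a joint): Brass contact tongue sticking out of the middle of the rubber buffer towards the mouth, pushed in by the flange against a very weak spring (under 0.4 N). 0 = fully out, 0.004 (m) = level with the buffer's face, as when the cartridge is home; 0.0045 = its end stop. It comes out again if the cartridge moves away
- remote: Loose aluminium remote control, 40 x 165 x 13 mm, lying flat, long side along its own y. Origin at the centre of its underside; stays where it is
- cup: Loose white cup, 64 mm across and 58 mm high, standing on a coaster 8 mm thick. Origin at the centre of its underside; stays where it is
Not all that is in view belongs to the job. Of the things that look like the orange_cartridge, the smallest one is meant.

How it is judged:
On the way, in this order (a step that is already met when the one before it is completed fails the run):
1. the cartridge, upright, has its flange under the plate's front edge (x of orange_cartridge in the frame of diffuser between -0.045 and 0 m and y of orange_cartridge in the frame of diffuser between -0.007 and 0.007 m and z of orange_cartridge in the frame of diffuser between 0.009 and 0.0165 m), for 0.1 s.
2. it is pressed home with at least 6 N, the contact pushed in (value of joint contact above 0.003 m and contact force between orange_cartridge and diffuser above 6 N), for 0.2 s.
At the end, for the whole second after the job is handed in: Orange cartridge released, at rest (under 10 mm/s) and upright (0.06 rad) in the slot, past the diffuser's x = 0, within 5 mm of the slot's middle line, its underside 2 mm below to 3 mm above the floor, the contact held in by more than 2.5 mm (value of joint contact above 0.0025 m and x of orange_cartridge in the frame of diffuser above 0 m and y of orange_cartridge in the frame of diffuser between -0.005 and 0.005 m and z of orange_cartridge in the frame of diffuser between 0.01 and 0.015 m and angle between orange_cartridge's own z axis and vertical below 0.06 rad and linear speed of orange_cartridge below 0.01 m/s); the robot touches nothing.
It fails at once if the cartridge pressed on the diffuser with more than 25 N (contact force between orange_cartridge and diffuser above 25 N).
It fails at once if the arm or fingers pressed on the diffuser with more than 25 N (contact force between any of the arm, the fingers and diffuser above 25 N).
It fails at once if the orange cartridge tipped by more than 0.5 rad (angle between orange_cartridge's own z axis and vertical above 0.5 rad).
It fails at once if the blue cartridge, remote or cup moved by more than 25 mm (distance of any of blue_cartridge, remote, cup from where it was at the start of the episode above 0.025 m).
It also fails if it takes over 56 s, if anything falls off the work surface, if the arm or the gripper's body presses on something with over 40 N, if the wrist force passes 120 N, or if a joint passes its speed limit or range.

### The arm

A 6-joint arm with a two-finger parallel gripper is mounted at the origin on the work surface. World frame = base frame: x ahead of the robot, y to its left, z up, the work surface at z = 0. Lengths are in m, angles in rad, forces in N, time in s.
With the tool pointing down it reaches from about 0.425 to 0.95 m from the base axis. Payload 3.5 kg.
Tool frame: the origin (TCP) lies on the centre line of the jaws, within the pads' length; the fingertips stand 14 mm ahead of it and the grasp point (between the pads) lies 5 mm behind it (ctrl.finger_overhang is the distance from the TCP to the fingertips, in m); z points along the fingers, y is the line along which they close (so a half turn about z gives the same grasp; the last joint's range is limited). The gripper opens to 85 mm and grips with 20 to 120 N. Pads are 22 mm wide; open, the fingers measure 114 mm over their backs; the gripper's body (76 mm by 85 mm) begins 54 mm behind the grasp point. The pads swing forward as they close: fully open they stand 13 mm farther back than shut.
Start: joints at [1.144, 0.286, 1.577, -0, 1.279, -0.15], TCP at [0.184, 0.649, 0.245] pointing down, gripper open.
Joint ranges: [-2.77, 2.77], [-0.9, 2.22], [0.21, 2.48], [-1.53, 4.67], [0.24, 2.81], [-2.84, 2.84]. Speed limits (rad/s): [2.79, 2.79, 3.14, 3.14, 3.14, 3.14].

### API

Orientations are given as a unit quaternion [x, y, z, w].
In Python, from plant import ctrl gives the robot as it stands.
- The arm moves only by the tool send_rows, never from a script. Its argument "moves" is text: rows parted by semicolons, each of 7 numbers parted by spaces: the turn, a rotation vector about the tool's x, y, z in units of 360 degrees (1.0 is 360 degrees), then the shift along the tool's x, y, z in units of 20 cm (1.0 is 20 cm), then the gripper's target within -1 to 1 (fully open at 1, half-way at 0, shut at -1). A call has 1 to 12 rows; each row is the pose to reach, as a shift and turn from the pose commanded when the call began, along the tool's axes at that moment, turning the shorter way round; what a row does not reach only later rows make up. A row lasts 1/8 s, in which the tool goes at most 62.5 mm and 10.7 degrees, less where a joint would pass 70% of its speed; a pose out of reach is approached as far as the arm can. A call with a number of a shift or a turn outside -1 to 1 is refused whole. A call with a gripper value outside its range is refused whole. The fingers move at their own pace and stop on an object; "newtons" is the grip in N (left out, the last holds). Time passes only in rows, so rows that repeat a pose let the fingers close. It gives the time, the measured TCP pose, the force, the opening and the grip force at its end, in the units of the state.
- ctrl.get_state(): the state, without advancing time (a new reading comes with each control period).
- ctrl.read_camera(name): name is "scene" or "top"; returns a dict with "image" (480x640x3 uint8, red, green, blue), "fovy" (degrees; the focal length in pixels is half the picture's height over the tangent of half this angle, whatever the lens; pixels are square), "cx", "cy" (the principal point, pixels), "extrinsics" (4x4, takes a point from camera to world coordinates). Camera axes: x right, y up, looking along -z (the intrinsics and any distortion apply to the point x, -y, -z); pixel columns grow to the right and rows downward; lengths in m; the calibration is good to about 2 mm. A picture is of the moment at which its call begins. There is no depth.
- ctrl.sign_off(): hands the job in; it is judged then, once.
The state is a dict: "time": time; "qpos": joint angles; "dq": joint speeds; "joint_efforts": joint torques, N m; "eef_pos": TCP position; "tcp_rot": TCP orientation; "contact_force": force on the tool from outside, world axes, zero at the start; "wrist_torque": the same for the moment, N m; "opening": opening from 0.0 (shut) to 1.0 (fully open); "finger_force": force on a finger pad.
Only numpy, scipy, OpenCV 4.12 (cv2) and the standard library are available. Lean on these libraries where they do the work, as an engineer would, in place of code of your own. Each camera call takes 0.05 s, during which the arm holds its last target. There are 200 camera calls.

## Working session

There is one attempt and no reset: what is moved stays moved. The work goes in short steps, Python scripts to look and compute and a tool call to move; the robot and the scene stay as the last step left them, time stands still between calls to the robot, and variables do not carry over. Pictures are saved under pics/ and viewed, at most 10 in all, crops included, and the job is handed in when it is done.

Besides the shell and the picture viewer there is one more tool, called after "Call:" by a JSON object that holds its "fn" and its "kwargs", one argument or row to a line. send_rows: Moves the arm, as the interface text tells. Its arguments: {"type":"object","properties":{"moves":{"type":"string"},"newtons":{"type":"number"}},"required":["moves"]}

```bash
mkdir -p pics; ls; python3 - <<'E'
from plant import ctrl
import cv2
for n in("scene","top"):
    r=ctrl.read_camera(n); cv2.imwrite(f"pics/{n}0.png",r["image"][:,:,::-1])
    print(n,[ (k,v) for k,v in r.items() if k!="image"])
print(ctrl.get_state())
E
```

```text
pics
scene [('fovy', 50.51551364091311), ('cx', 321.3480114178546), ('cy', 238.25915337193467), ('extrinsics', array([[-0.69385153, -0.39149568,  0.6044015 ,  1.22033179],
       [ 0.72002237, -0.36348229,  0.59114162,  0.58347506],
       [-0.01174015,  0.84534712,  0.53408839,  0.66152157],
       [ 0.        ,  0.        ,  0.        ,  1.        ]]))]
top [('fovy', 43.724359861403144), ('cx', 326.7108047664844), ('cy', 238.5206757001265), ('extrinsics', array([[ 0.02030502,  0.99807893, -0.05853335,  0.44380601],
       [-0.99976797,  0.02069075,  0.00599146, -0.11720998],
       [ 0.00719105,  0.05839811,  0.99826747,  1.25661332],
       [ 0.        ,  0.        ,  0.        ,  1.        ]]))]
{'time': 0.1, 'qpos': array([ 1.14402650e+00,  2.87096275e-01,  1.57804105e+00, -1.77635073e-05,
        1.27861191e+00, -1.49991484e-01]), 'dq': array([-0.00099215, -0.0017459 , -0.00281114,  0.00060184, -0.00040842,
        0.00074504]), 'joint_efforts': array([ 1.36838138e-03, -4.07293904e+01, -2.93700153e+01, -1.04076137e-04,
        3.35664139e-03,  1.29544929e-05]), 'eef_pos': array([0.18417986, 0.64879251, 0.24406701]), 'tcp_rot': array([ 1.37945241e-01,  9.90439270e-01, -1.03618367e-03, -2.98515192e-04]), 'contact_force': array([ 0.55222141, -0.29954195,  0.14098273]), 'wrist_torque': array([-0.03517959, -0.05449031, -0.08662512]), 'finger_force': 0.0, 'opening': 0.9973179357483813}
```

View pics/scene0.png

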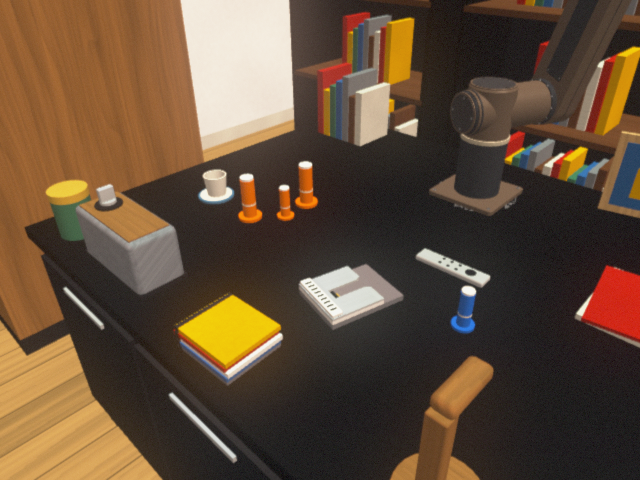

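View pics/top0.png

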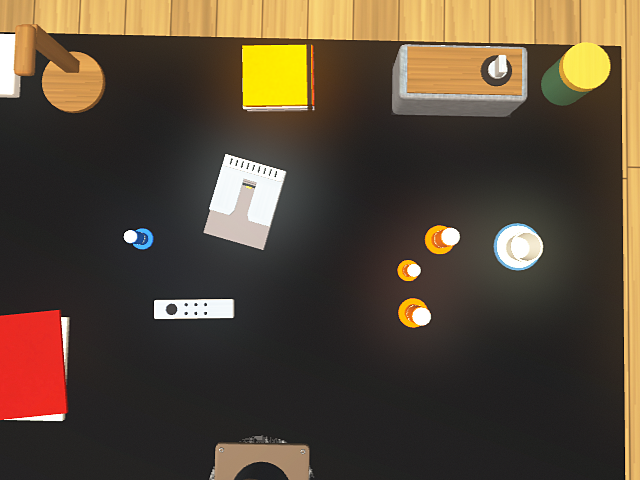

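The top view shows three orange cartridges, at pixels (441,240), (408,270) and (414,313). The middle one, (408,270), is clearly the smallest, and in the scene view it is at (286,202). The diffuser is at about (245,200) in the top view, with its porch at the lower edge. I'll confirm both in an enlarged crop.

```bash
cat > h.py <<'E'
import numpy as np, cv2
from plant import ctrl
def cam(n):
    r=ctrl.read_camera(n); f=240/np.tan(np.radians(r["fovy"])/2); return r["image"],(f,r["cx"],r["cy"],r["extrinsics"])
def world(c,u,v,z):
    f,cx,cy,E=c; d=E[:3,:3]@np.array([(u-cx)/f,-(v-cy)/f,-1]); return E[:3,3]+d*(z-E[2,3])/d[2]
def proj(c,p):
    f,cx,cy,E=c; q=E[:3,:3].T@(np.asarray(p,float)-E[:3,3]); return np.array([cx+f*q[0]/-q[2], cy-f*q[1]/-q[2]])
E
python3 - <<'E'
from h import *
t,ct=cam("top"); s,cs=cam("scene")
a=cv2.resize(t[215:335,380:480],None,fx=3.9,fy=3.9,interpolation=2)
b=cv2.resize(t[145:260,190:300],None,fx=4.06,fy=4.06,interpolation=2)
h=min(a.shape[0],b.shape[0]); o=np.hstack([a[:h],b[:h]])
o=cv2.resize(o,None,fx=.88,fy=.88); print(o.shape); cv2.imwrite("pics/crop1.png",o[:,:,::-1])
def blobs(im,name):
    H=cv2.cvtColor(im,cv2.COLOR_RGB2HSV)
    m=cv2.inRange(H,(4,150,120),(22,255,255))
    n,l,st,ce=cv2.connectedComponentsWithStats(m)
    for i in range(1,n):
        if st[i,4]>25: print(name,st[i],ce[i])
blobs(t[200:340,350:480],"top+350,200"); blobs(s[150:230,230:330],"scene+230,150")
H=cv2.cvtColor(t,cv2.COLOR_RGB2HSV)
print([world(ct,408,270,.006)])
m=(t.max(2)>75).astype(np.uint8)[140:260,190:300]; n,l,st,ce=cv2.connectedComponentsWithStats(m); i=1+st[1:,4].argmax()
c=cv2.findContours((l==i).astype(np.uint8),0,2)[0]; c=max(c,key=len); print(st[i],cv2.approxPolyDP(c,5,True)[:,0]+[190,140])
E
```

```text
(411, 737, 3)
top+350,200 [ 74  26  30  28 443] [86.03160271 40.12189616]
top+350,200 [ 47  60  21  21 190] [54.96315789 69.73684211]
top+350,200 [ 48  99  30  28 369] [ 59.29268293 111.2899729 ]
scene+230,150 [ 68  17  15  25 300] [75.64333333 28.92666667]
scene+230,150 [ 10  29  16  26 322] [17.79503106 42.3757764 ]
scene+230,150 [ 46  39  19  32 346] [54.8583815  56.56069364]
scene+230,150 [ 65  41  23  18 298] [76.14765101 50.43959732]
scene+230,150 [  8  55  24  18 332] [19.8253012  64.33433735]
[array([ 0.45476602, -0.29591734,  0.006     ])]
[  13   14   84   96 5271] [[225 154]
 [203 232]
 [263 249]
 [286 171]]
```

View pics/crop1.png

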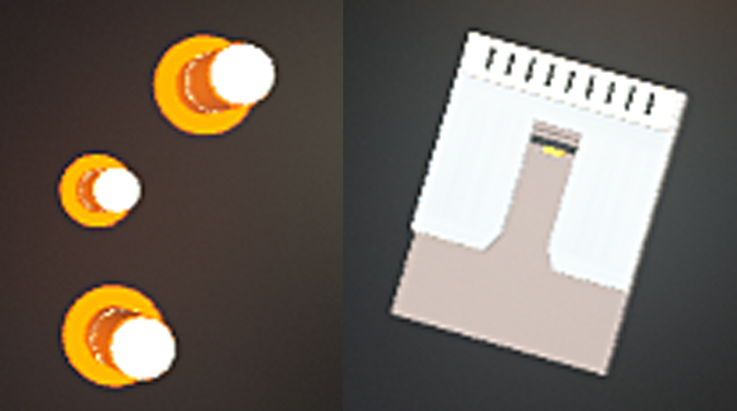

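The crop confirms it: the small cartridge, mid-left of the left panel, is the target. The right panel shows the diffuser with its slot opening toward the porch and the brass contact visible in front of the dark buffer. Next I'll fit the poses and express the moves along the tool axes.

```bash
cat > fit.py <<'E'
from h import *
from scipy.optimize import least_squares
from scipy.spatial.transform import Rotation as R
s=ctrl.get_state(); T=R.from_quat(s["tcp_rot"]).as_matrix()
def rel(p): return (T.T@(np.asarray(p)-s["eef_pos"]))/.2
E
python3 - <<'E'
from fit import *
t,ct=cam("top"); sc,cs=cam("scene")
P=np.array([[-85,65,12],[-85,-65,12],[85,65,34],[85,-65,34],[46,14.5,25.5],[46,-14.5,25.5],[-35,21,25.5],[-35,-21,25.5]])/1e3
q=lambda x,y:(190+(x-343.2)/3.573-.4,145+y/3.573-.4)
U=np.array([q(391,313),q(607,375),q(470,31),q(687,95),q(533,121),q(580,134),q(482,250),q(553,270)])
def W(v):
    c,si=np.cos(v[2]),np.sin(v[2]); return P@np.array([[c,-si,0],[si,c,0],[0,0,1]]).T+[v[0],v[1],0]
r=least_squares(lambda v:(np.array([proj(ct,p) for p in W(v)])-U).ravel(),[.6,.05,-.27],loss="soft_l1",f_scale=1)
print(r.x); print((np.array([proj(ct,p) for p in W(r.x)])-U).round(1).tolist())
print("scene proj",[proj(cs,p).round(1).tolist() for p in W(r.x)])
# cartridge: synthesize flange silhouette in both views, compare
p=world(ct,407,270,.006); print("cart top",p)
a=np.linspace(0,2*np.pi,40)
def bb(c,p,z=(0,.006)): 
    u=np.array([proj(c,[p[0]+.022*np.cos(x),p[1]+.022*np.sin(x),h]) for x in a for h in z]); return u.min(0),u.max(0)
print(bb(ct,p),"obs 397-418,260-281"); print(bb(cs,p),"obs scene flange 276..295? bottom 221"); print(proj(cs,[*p[:2],.085]), proj(ct,[*p[:2],.085]))
print("tcp",s["eef_pos"],"toolx",T[:,0],"tooly",T[:,1],"rel",rel([p[0],p[1],.2]))
print(T.T@np.array([np.cos(r.x[2]),np.sin(r.x[2]),0]))
E
```

```text
[ 0.58919038  0.04874457 -0.2640565 ]
[[-0.2, 0.2], [-0.8, 0.4], [-0.4, -0.5], [-0.6, -0.8], [0.6, -0.2], [0.8, 0.1], [0.5, 0.2], [0.1, 0.3]]
scene proj [[403.5, 293.9], [366.4, 262.7], [332.5, 314.7], [298.9, 279.0], [335.7, 296.8], [328.0, 289.1], [371.0, 285.3], [359.3, 274.8]]
cart top [ 0.45472345 -0.29382569  0.006     ]
(array([396.13291569, 259.47224678]), array([417.50101057, 280.53240713])) obs 397-418,260-281
(array([277.50824327, 209.53849095]), array([294.40467393, 219.83467681])) obs scene flange 276..295? bottom 221
[284.381643   186.47076085] [412.69604504 269.76348919]
tcp [0.18426955 0.64895637 0.24443637] toolx [-9.61936662e-01  2.73272393e-01  2.38303412e-04] tooly [ 0.27327175  0.9619357  -0.00150487] rel [-2.58903208 -4.16460722  0.22783232]
[-9.99918860e-01  1.27360610e-02 -2.57450536e-04]
```

Call:
{"fn": "send_rows", "kwargs": {
  "moves": "0 0 0 -0.25 -0.175 0 1; 0 0 0 -0.5 -0.35 0 1; 0 0 0 -0.75 -0.525 0 1; 0 0 0 -1 -0.7 0 1; 0 0 0 -1 -0.7 0 1; 0 0 0 -1 -0.7 0 1",
  "newtons": 70
}}

```text
time: 1.05
eef_pos: [0.3386, 0.46, 0.2455]
tcp_rot: [0.138, 0.99, 0.0, -0.0]
contact_force: [0.1, 0.7, -0.5]
opening: 0.998
finger_force: 0.0
```

Call:
{"fn": "send_rows", "kwargs": {
  "moves": "0 0 0 -0.25 -0.175 0 1; 0 0 0 -0.5 -0.35 0 1; 0 0 0 -0.75 -0.525 0 1; 0 0 0 -1 -0.7 0 1; 0 0 0 -1 -0.7 0 1; 0 0 0 -1 -0.7 0 1"
}}

```text
time: 1.8
eef_pos: [0.4921, 0.2719, 0.2451]
tcp_rot: [0.137, 0.991, 0.0, -0.0]
contact_force: [0.5, -0.3, -0.1]
opening: 1.0
finger_force: 0.0
```

Call:
{"fn": "send_rows", "kwargs": {
  "moves": "0 0 0 -0.1 -0.225 0 1; 0 0 0 -0.2 -0.45 0 1; 0 0 0 -0.3 -0.675 0 1; 0 0 0 -0.4 -0.9 0 1; 0 0 0 -0.4 -0.9 0 1; 0 0 0 -0.4 -0.9 0 1"
}}

```text
time: 2.55
eef_pos: [0.52, 0.0775, 0.2453]
tcp_rot: [0.137, 0.991, 0.0, -0.0]
contact_force: [0.7, -0.0, -0.1]
opening: 1.001
finger_force: 0.0
```

Call:
{"fn": "send_rows", "kwargs": {
  "moves": "0 0 0 -0.02 -0.225 0 1; 0 0 0 -0.05 -0.45 0 1; 0 0 0 -0.07 -0.675 0 1; 0 0 0 -0.1 -0.9 0 1; 0 0 0 -0.1 -0.9 0 1; 0 0 0 -0.1 -0.9 0 1"
}}

```text
time: 3.3
eef_pos: [0.4908, -0.1012, 0.2453]
tcp_rot: [0.137, 0.991, 0.0, -0.0]
contact_force: [0.7, -0.3, 0.4]
opening: 1.0
finger_force: 0.0
```

Call:
{"fn": "send_rows", "kwargs": {
  "moves": "0 0 0 -0.02 -0.25 0 1; 0 0 0 -0.04 -0.5 0 1; 0 0 0 -0.07 -0.75 0 1; 0 0 0 -0.09 -0.965 0 1; 0 0 0 -0.09 -0.965 0 1; 0 0 0 -0.09 -0.965 0 1; 0 0 0 -0.09 -0.965 0 1"
}}

```text
time: 4.18
eef_pos: [0.4557, -0.2917, 0.2453]
tcp_rot: [0.137, 0.991, 0.0, -0.0]
contact_force: [-0.3, -0.2, 0.4]
opening: 1.002
finger_force: 0.0
```

```bash
python3 - <<'E'
from fit import *
t,ct=cam("top"); sc,cs=cam("scene")
o=np.hstack([cv2.resize(sc[60:240,200:400],None,fx=2,fy=2),cv2.resize(t[210:330,350:483],None,fx=3,fy=3)])
cv2.imwrite("pics/above.png",o[:,:,::-1]); print(s["time"],s["eef_pos"],s["tcp_rot"],rel([.4547,-.2938,.045]))
E
```

```text
4.175 [ 0.4557258  -0.29168661  0.24525936] [ 1.36627693e-01  9.90622441e-01  2.25298382e-04 -4.86078595e-05] [ 0.00191906 -0.01199448  1.001292  ]
```

View pics/above.png

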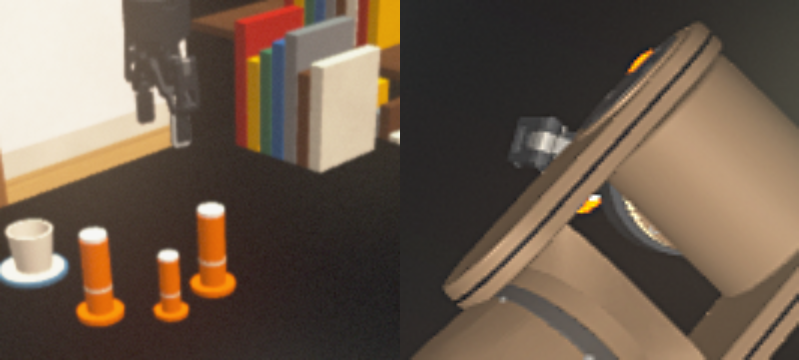

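The scene half of the picture shows the gripper at (163,110), directly above the small cartridge's cap at (168,255) and clear of the two tall ones. I'll descend and grip.

Call:
{"fn": "send_rows", "kwargs": {
  "moves": "0 0 0 0 -0.01 0.2 1; 0 0 0 0 -0.01 0.4 1; 0 0 0 0 -0.01 0.55 1; 0 0 0 0 -0.01 0.7 1; 0 0 0 0 -0.01 0.8 1; 0 0 0 0 -0.01 0.9 1; 0 0 0 0 -0.01 1 1; 0 0 0 0 -0.01 1 1; 0 0 0 0 -0.01 1 1"
}}

```text
time: 5.4
eef_pos: [0.4551, -0.2955, 0.0462]
tcp_rot: [0.138, 0.99, -0.0, 0.0]
contact_force: [0.1, -0.3, 0.6]
opening: 0.998
finger_force: 0.0
```

Call:
{"fn": "send_rows", "kwargs": {
  "moves": "0 0 0 0 0 0 -1; 0 0 0 0 0 0 -1; 0 0 0 0 0 0 -1; 0 0 0 0 0 0 -1; 0 0 0 0 0 0 -1; 0 0 0 0 0 0 -1; 0 0 0 0 0 0 -1; 0 0 0 0 0 0 -1",
  "newtons": 70
}}

```text
time: 6.4
eef_pos: [0.4548, -0.2956, 0.0458]
tcp_rot: [0.138, 0.99, -0.0, 0.0]
contact_force: [-0.6, 1.6, 5.1]
opening: 0.29
finger_force: 68.6
```

```bash
python3 - <<'E'
from fit import *
print({k:np.round(v,3) for k,v in s.items()})
E
```

```text
{'time': np.float64(6.4), 'qpos': array([-0.764,  0.254,  2.025,  0.   ,  0.862, -2.058]), 'dq': array([-0.   , -0.001, -0.001, -0.002, -0.001,  0.   ]), 'joint_efforts': array([-7.7300e-01, -3.0313e+01, -2.1627e+01, -1.7500e-01, -4.2700e-01,
       -1.3000e-02]), 'eef_pos': array([ 0.455, -0.296,  0.046]), 'tcp_rot': array([ 0.138,  0.99 , -0.   ,  0.   ]), 'contact_force': array([-0.585,  1.643,  5.1  ]), 'wrist_torque': array([ 0.247,  0.141, -0.021]), 'finger_force': np.float64(68.564), 'opening': np.float64(0.29)}
```

Call:
{"fn": "send_rows", "kwargs": {
  "moves": "0 0 0 0 0 -0.1 -1; 0 0 0 0 0 -0.25 -1; 0 0 0 0 0 -0.4 -1; 0 0 0 0.01 0.1 -0.4 -1; 0 0 0 0.02 0.3 -0.4 -1; 0 0 0 0.03 0.5 -0.4 -1; 0 0 0 0.05 0.7 -0.4 -1; 0 0 0 0.065 0.9 -0.4 -1; 0 0 0 0.065 0.9 -0.4 -1"
}}

```text
time: 7.52
eef_pos: [0.4895, -0.1149, 0.1225]
tcp_rot: [0.136, 0.991, 0.001, -0.002]
contact_force: [-0.2, 0.3, -2.0]
opening: 0.286
finger_force: 69.0
```

Call:
{"fn": "send_rows", "kwargs": {
  "moves": "0 0 0 0.02 0.2 0 -1; 0 0 0 0.03 0.4 0 -1; 0 0 0 0.05 0.6 0 -1; 0 0 0 0.06 0.8 0 -1; 0 0 0 0.07 0.935 0 -1; 0 0 0 0.07 0.935 0 -1; 0 0 0 0.07 0.935 0.15 -1; 0 0 0 0.07 0.935 0.15 -1; 0 0 0 0.07 0.935 0.15 -1"
}}

```text
time: 8.65
eef_pos: [0.5287, 0.0642, 0.0953]
tcp_rot: [0.138, 0.99, -0.0, -0.0]
contact_force: [-0.1, -0.5, -1.0]
opening: 0.285
finger_force: 69.2
```

```bash
python3 - <<'E'
from fit import *
t,ct=cam("top"); sc,cs=cam("scene")
o=np.hstack([cv2.resize(sc[160:340,280:440],None,fx=2.5,fy=2.5,interpolation=2),cv2.resize(t[140:260,190:297],None,fx=3.74,fy=3.74,interpolation=2)[:450]])
o=o[:min(448,o.shape[0])] if 0 else o
cv2.imwrite("pics/porch.png",o[:,:,::-1]); print(o.shape,{k:np.round(v,4).tolist() for k,v in s.items() if k in("eef_pos","contact_force","opening","finger_force","time")})
p=s["eef_pos"]-np.array([0,0,.0458]); print("exp. flange centre scene",proj(cs,p),"top cap",proj(ct,p+[0,0,.085]),proj(cs,p+[0,0,.085]))
D=np.array([.5892,.0487]);e=np.array([[.9653,-.261],[.261,.9653]]); print("cart in diffuser",e@(p[:2]-D),p[2])
E
```

```text
Traceback (most recent call last):
ValueError: all the input array dimensions except for the concatenation axis must match exactly, but along dimension 0, the array at index 0 has size 450 and the array at index 1 has size 449
```

```bash
cat > look.py <<'E'
from fit import *
import sys
t,ct=cam("top"); sc,cs=cam("scene")
o=np.hstack([cv2.resize(sc[160:340,280:440],(400,450),interpolation=2),cv2.resize(t[140:260,190:297],(400,450),interpolation=2)])
cv2.imwrite(f"pics/{sys.argv[1]}.png",o[:,:,::-1]); print({k:np.round(v,4).tolist() for k,v in s.items() if k in("eef_pos","contact_force","opening","finger_force","time")})
p=s["eef_pos"]-np.array([0,0,.0458])
D=np.array([.5892,.0487]);e=np.array([[.9653,-.261],[.261,.9653]]); print("cart in diffuser",e@(p[:2]-D),p[2])
H=cv2.cvtColor(sc,cv2.COLOR_RGB2HSV); m=cv2.inRange(H,(4,150,100),(22,255,255))[160:340,300:440]
n,l,st,ce=cv2.connectedComponentsWithStats(m)
for i in range(1,n):
    if st[i,4]>40: print("obs",st[i,0]+300,st[i,1]+160,st[i,2:5])
a=np.linspace(0,2*np.pi,60); u=np.array([proj(cs,p+[.022*np.cos(x),.022*np.sin(x),h]) for x in a for h in (0,.006)]); print("exp flange bbox",u.min(0),u.max(0))
E
python3 look.py porch
```

```text
{'time': 8.75, 'eef_pos': [0.5295, 0.0644, 0.0963], 'contact_force': [0.026, 0.0986, -0.4653], 'finger_force': 69.2213, 'opening': 0.2842}
cart in diffuser [-0.06166793 -0.00046145] 0.050524324133111344
obs 300 167 [ 13  24 288]
obs 300 191 [ 18  18 261]
obs 370 235 [  8  22 125]
obs 365 257 [ 22  16 274]
exp flange bbox [365.22689853 257.61400668] [386.7950396  272.32871073]
```

View pics/porch.png

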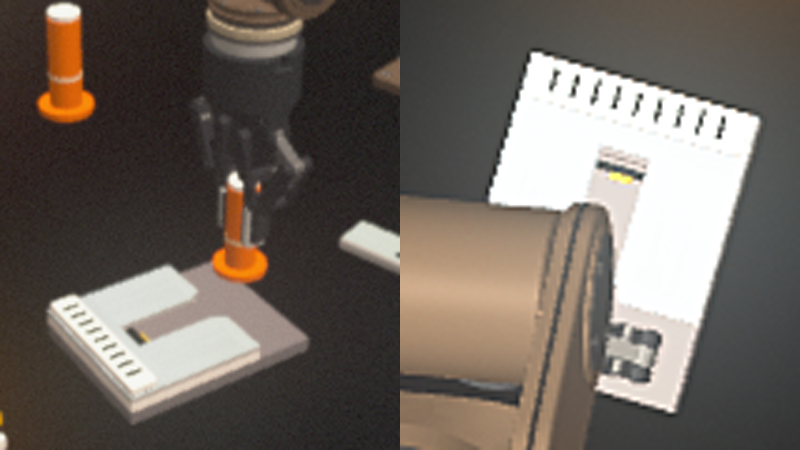

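The picture shows the cartridge hanging over the porch at left-crop (240,260), and its flange matches the projection to within 1 px. Before I lower it, I'll overlay the fitted diffuser model on the first scene picture to check its pose.

```bash
python3 - <<'E'
from fit import *
_,cs=cam("scene"); im=cv2.imread("pics/scene0.png"); k=7
o=cv2.resize(im[255:333,294:408],None,fx=k,fy=k,interpolation=2)
e=np.array([[.9653,-.261],[.261,.9653]])
def L(ps,col):
    u=[(proj(cs,[*(np.array(p[:2])/1e3@e+[.5892,.0487]),p[2]/1e3])-[294,255]+.5)*k for p in ps]
    cv2.polylines(o,[np.int32(u)],False,col,1)
L([(46,-14.5,25.5),(46,14.5,25.5),(-23,14.5,25.5),(-35,21,25.5),(-35,65,25.5)],(0,0,255))
L([(46,-14.5,25.5),(-23,-14.5,25.5),(-35,-21,25.5),(-35,-65,25.5)],(0,0,255))
L([(60,65,34),(84,65,34),(84,-65,34),(60,-65,34),(60,65,34)],(0,255,0))
L([(-35,65,12),(-85,65,12),(-85,-65,12),(-35,-65,12)],(255,0,0))
cv2.imwrite("pics/ov.png",o); print(o.shape)
E
```

```text
(546, 798, 3)
```

View pics/ov.png

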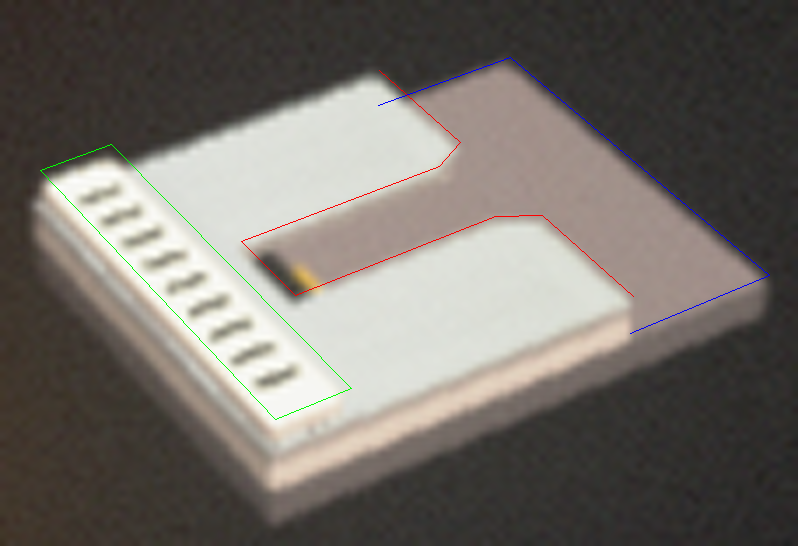

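The model lies within about 1 px (2–3 mm) everywhere, well inside the flare's reach. I'll lower the cartridge onto the porch by feel.

Call:
{"fn": "send_rows", "kwargs": {
  "moves": "0 0 0 0 0.003 0.08 -1; 0 0 0 0 0.003 0.14 -1; 0 0 0 0 0.003 0.17 -1; 0 0 0 0 0.003 0.18 -1; 0 0 0 0 0.003 0.18 -1; 0 0 0 0 0.003 0.18 -1"
}}

```text
time: 9.65
eef_pos: [0.5294, 0.0655, 0.0598]
tcp_rot: [0.138, 0.99, 0.0, 0.0]
contact_force: [-0.5, -0.0, -1.7]
opening: 0.285
finger_force: 69.2
```

Call:
{"fn": "send_rows", "kwargs": {
  "moves": "0 0 0 0 0 0.005 -1; 0 0 0 0 0 0.005 -1"
}}

```text
time: 9.9
eef_pos: [0.5291, 0.0655, 0.0585]
tcp_rot: [0.138, 0.99, -0.0, 0.0]
contact_force: [-0.0, 0.3, -2.1]
opening: 0.288
finger_force: 69.2
```

Call:
{"fn": "send_rows", "kwargs": {
  "moves": "0 0 0 0 0 0.005 -1; 0 0 0 0 0 0.005 -1"
}}

```text
time: 10.15
eef_pos: [0.5292, 0.0655, 0.0578]
tcp_rot: [0.138, 0.99, -0.0, 0.0]
contact_force: [-0.6, -0.4, 1.4]
opening: 0.29
finger_force: 69.6
```

Call:
{"fn": "send_rows", "kwargs": {
  "moves": "0 0 0 0 0 -0.005 -1; 0 0 0 -0.02 0 -0.005 -1; 0 0 0 -0.04 0 -0.005 -1; 0 0 0 -0.06 0 -0.005 -1; 0 0 0 -0.08 0 -0.005 -1; 0 0 0 -0.1 0 -0.005 -1; 0 0 0 -0.1 0 -0.005 -1"
}}

```text
time: 11.02
eef_pos: [0.5486, 0.0599, 0.0584]
tcp_rot: [0.138, 0.99, -0.0, 0.0]
contact_force: [0.7, 0.7, -2.2]
opening: 0.29
finger_force: 69.4
```

Call:
{"fn": "send_rows", "kwargs": {
  "moves": "0 0 0 -0.015 0 0 -1; 0 0 0 -0.03 0 0 -1; 0 0 0 -0.045 0 0 -1; 0 0 0 -0.06 0 0 -1; 0 0 0 -0.06 0 0 -1"
}}

```text
time: 11.65
eef_pos: [0.5601, 0.0567, 0.0584]
tcp_rot: [0.138, 0.99, -0.0, 0.0]
contact_force: [-0.1, -0.3, -1.5]
opening: 0.289
finger_force: 69.4
```

Call:
{"fn": "send_rows", "kwargs": {
  "moves": "0 0 0 -0.015 0 0 -1; 0 0 0 -0.03 0 0 -1; 0 0 0 -0.03 0 0 -1"
}}

```text
time: 12.02
eef_pos: [0.5659, 0.055, 0.0584]
tcp_rot: [0.138, 0.99, 0.0, 0.0]
contact_force: [-0.2, 0.3, -2.1]
opening: 0.287
finger_force: 69.4
```

Call:
{"fn": "send_rows", "kwargs": {
  "moves": "0 0 0 -0.015 0 0 -1; 0 0 0 -0.03 0 0 -1; 0 0 0 -0.03 0 0 -1"
}}

```text
time: 12.4
eef_pos: [0.5717, 0.0535, 0.0583]
tcp_rot: [0.138, 0.99, 0.0, 0.0]
contact_force: [0.6, 1.0, -2.5]
opening: 0.288
finger_force: 69.2
```

```bash
python3 look.py slot
```

```text
{'time': 12.4, 'eef_pos': [0.5717, 0.0535, 0.0583], 'contact_force': [0.5787, 1.0217, -2.4544], 'finger_force': 69.2251, 'opening': 0.2885}
cart in diffuser [-1.81266124e-02  7.61029398e-05] 0.012544504094459508
obs 300 167 [ 13  24 289]
obs 300 191 [ 18  18 261]
obs 352 258 [  7  21 111]
obs 347 280 [ 21  11 136]
exp flange bbox [347.48212009 278.88467607] [368.91938463 294.2816901 ]
```

View pics/slot.png

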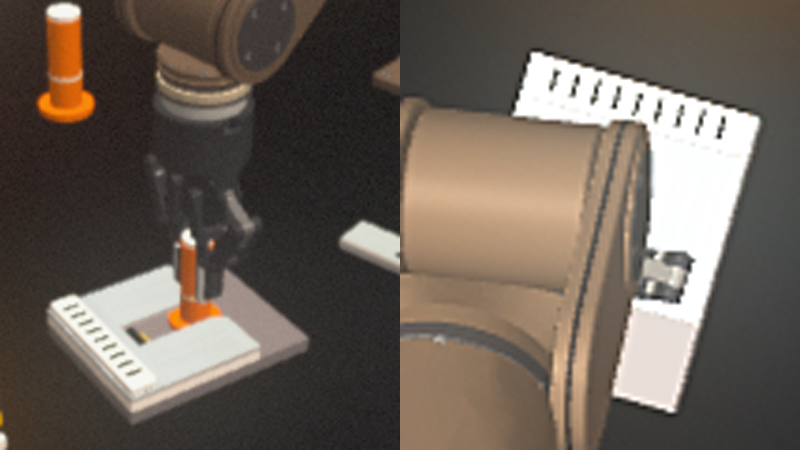

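The cartridge, at left-crop (195,290), is now in the slot mouth with its flange disappearing under the plate, and side forces are about 1 N. I'll slide on slowly.

Call:
{"fn": "send_rows", "kwargs": {
  "moves": "0 0 0 -0.015 0 0 -1; 0 0 0 -0.03 0 0 -1; 0 0 0 -0.045 0 0 -1; 0 0 0 -0.045 0 0 -1"
}}

```text
time: 13.0
eef_pos: [0.5803, 0.0511, 0.0583]
tcp_rot: [0.138, 0.99, 0.0, 0.0]
contact_force: [0.7, 2.5, -2.8]
opening: 0.285
finger_force: 69.2
```

Call:
{"fn": "send_rows", "kwargs": {
  "moves": "0 0 0 -0.015 0 0 -1; 0 0 0 -0.03 0 0 -1; 0 0 0 -0.045 0 0 -1; 0 0 0 -0.045 0 0 -1"
}}

```text
time: 13.5
eef_pos: [0.5889, 0.0487, 0.0583]
tcp_rot: [0.138, 0.99, 0.0, 0.0]
contact_force: [-0.6, 4.3, -2.8]
opening: 0.286
finger_force: 69.2
```

The wall pushes the cartridge toward +y with about 4 N. I'll shift 1 mm that way and continue.

Call:
{"fn": "send_rows", "kwargs": {
  "moves": "0 0 0 0 0.006 0 -1; 0 0 0 -0.01 0.006 0 -1; 0 0 0 -0.02 0.006 0 -1; 0 0 0 -0.02 0.006 0 -1"
}}

```text
time: 14.0
eef_pos: [0.5933, 0.0482, 0.0586]
tcp_rot: [0.138, 0.99, -0.0, 0.0]
contact_force: [-0.3, -0.3, -2.5]
opening: 0.286
finger_force: 69.2
```

Call:
{"fn": "send_rows", "kwargs": {
  "moves": "0 0 0 -0.01 0 0 -1; 0 0 0 -0.02 0 0 -1; 0 0 0 -0.02 0 0 -1"
}}

```text
time: 14.38
eef_pos: [0.5969, 0.0475, 0.0584]
tcp_rot: [0.138, 0.99, -0.0, 0.0]
contact_force: [-0.0, -0.7, -2.0]
opening: 0.288
finger_force: 69.2
```

Call:
{"fn": "send_rows", "kwargs": {
  "moves": "0 0 0 -0.01 0 0 -1; 0 0 0 -0.01 0 0 -1"
}}

```text
time: 14.62
eef_pos: [0.5987, 0.047, 0.0583]
tcp_rot: [0.138, 0.99, -0.0, -0.0]
contact_force: [-0.5, 0.5, -1.3]
opening: 0.286
finger_force: 69.2
```

Call:
{"fn": "send_rows", "kwargs": {
  "moves": "0 0 0 -0.01 0 0 -1; 0 0 0 -0.01 0 0 -1"
}}

```text
time: 14.88
eef_pos: [0.6006, 0.0464, 0.0583]
tcp_rot: [0.138, 0.99, 0.0, -0.0]
contact_force: [0.4, -0.1, -1.7]
opening: 0.287
finger_force: 69.2
```

Call:
{"fn": "send_rows", "kwargs": {
  "moves": "0 0 0 -0.01 0 0 -1; 0 0 0 -0.01 0 0 -1"
}}

```text
time: 15.12
eef_pos: [0.602, 0.046, 0.0582]
tcp_rot: [0.138, 0.99, 0.0, -0.001]
contact_force: [-1.9, 0.2, -0.5]
opening: 0.284
finger_force: 69.2
```

Call:
{"fn": "send_rows", "kwargs": {
  "moves": "0 0 0 -0.005 0 0 -1; 0 0 0 -0.005 0 0 -1"
}}

```text
time: 15.38
eef_pos: [0.6027, 0.0458, 0.0582]
tcp_rot: [0.138, 0.99, 0.0, -0.001]
contact_force: [-4.0, 1.1, 1.0]
opening: 0.284
finger_force: 69.2
```

Call:
{"fn": "send_rows", "kwargs": {
  "moves": "0 0 0 -0.005 0 0 -1; 0 0 0 -0.005 0 0 -1"
}}

```text
time: 15.62
eef_pos: [0.6033, 0.0457, 0.0581]
tcp_rot: [0.138, 0.99, 0.0, -0.002]
contact_force: [-6.0, 1.5, 2.2]
opening: 0.292
finger_force: 69.3
```

Call:
{"fn": "send_rows", "kwargs": {
  "moves": "0 0 0 -0.005 0 0 -1; 0 0 0 -0.005 0 0 -1"
}}

```text
time: 15.88
eef_pos: [0.6038, 0.0455, 0.0582]
tcp_rot: [0.138, 0.99, 0.0, -0.002]
contact_force: [-7.3, 2.0, 4.1]
opening: 0.288
finger_force: 69.4
```

Call:
{"fn": "send_rows", "kwargs": {
  "moves": "0 0 0 -0.005 0 0 -1; 0 0 0 -0.005 0 0 -1; 0 0 0 -0.005 0 0 -1; 0 0 0 -0.005 0 0 -1"
}}

```text
time: 16.38
eef_pos: [0.6042, 0.0455, 0.0581]
tcp_rot: [0.138, 0.99, 0.0, -0.003]
contact_force: [-8.1, 2.0, 4.3]
opening: 0.287
finger_force: 69.5
```

Call:
{"fn": "send_rows", "kwargs": {
  "moves": "0 0 0 -0.007 0 0 -1; 0 0 0 -0.007 0 0 -1; 0 0 0 -0.007 0 0 -1; 0 0 0 -0.007 0 0 -1; 0 0 0 -0.007 0 0 -1"
}}

```text
time: 17.0
eef_pos: [0.6047, 0.0454, 0.0581]
tcp_rot: [0.138, 0.99, 0.0, -0.005]
contact_force: [-10.5, 2.4, 5.9]
opening: 0.284
finger_force: 69.8
```

About 10.8 N held for over 0.2 s. I'll ease the push a little and then let go.

Call:
{"fn": "send_rows", "kwargs": {
  "moves": "0 0 0 0.005 0 0 -1; 0 0 0 0.01 0 0 -1; 0 0 0 0.01 0 0 -1; 0 0 0 0.01 0 0 -1; 0 0 0 0.01 0 0 -1"
}}

```text
time: 17.62
eef_pos: [0.604, 0.0455, 0.058]
tcp_rot: [0.138, 0.99, 0.0, -0.003]
contact_force: [-6.4, 2.8, 2.7]
opening: 0.289
finger_force: 69.8
```

Call:
{"fn": "send_rows", "kwargs": {
  "moves": "0 0 0 0 0 0 -0.3; 0 0 0 0 0 0 0; 0 0 0 0 0 0 0.3; 0 0 0 0 0 0 0.6; 0 0 0 0 0 0 0.6; 0 0 0 0 0 0 0.6; 0 0 0 0 0 0 0.6; 0 0 0 0 0 0 0.6"
}}

```text
time: 18.62
eef_pos: [0.6057, 0.045, 0.0583]
tcp_rot: [0.138, 0.99, -0.0, 0.0]
contact_force: [0.4, -0.7, 0.3]
opening: 0.804
finger_force: 0.0
```

Call:
{"fn": "send_rows", "kwargs": {
  "moves": "0 0 0 0 0 -0.1 0.6; 0 0 0 0 0 -0.25 0.6; 0 0 0 0 0 -0.45 0.6; 0 0 0 0 0 -0.7 0.6; 0 0 0 0 0 -0.9 0.6; 0 0 0 0.3 0 -0.9 0.6; 0 0 0 0.6 0.25 -0.9 0.6; 0 0 0 0.8 0.5 -0.9 0.6; 0 0 0 0.8 0.75 -0.9 0.6; 0 0 0 0.8 1 -0.9 0.6; 0 0 0 0.8 1 -0.9 0.6"
}}

```text
time: 20.0
eef_pos: [0.5066, 0.284, 0.2399]
tcp_rot: [0.136, 0.991, 0.001, 0.001]
contact_force: [-0.6, -0.2, 0.3]
opening: 0.801
finger_force: 0.0
```

```bash
python3 look.py done
```

```text
{'time': 20.0, 'eef_pos': [0.5066, 0.284, 0.2399], 'contact_force': [-0.5867, -0.2097, 0.3263], 'finger_force': 0.0, 'opening': 0.8013}
cart in diffuser [-0.14116129  0.2055621 ] 0.19413607335519847
obs 300 167 [ 13  25 289]
obs 300 191 [ 18  18 261]
obs 339 262 [ 14  22 233]
obs 335 285 [ 20  11 136]
exp flange bbox [476.86676664 232.4384734 ] [504.66294757 249.51115198]
```

View pics/done.png

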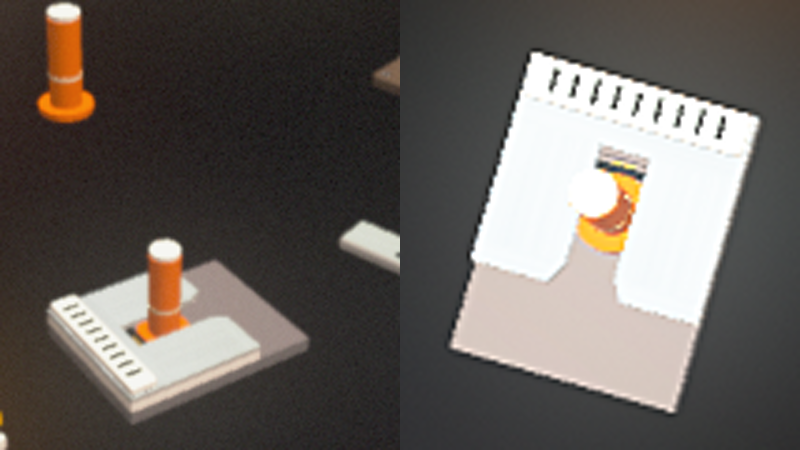

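The cartridge stands upright in the slot, in the left crop at (165,290) and in the top crop at (605,205). Its flange edge is at the dark buffer. I'll enlarge the buffer area before and after to check the contact.

```bash
python3 - <<'E'
from h import *
t,ct=cam("top"); a=cv2.imread("pics/top0.png"); sc,cs=cam("scene"); b=cv2.imread("pics/scene0.png")
f=lambda i:cv2.resize(i[172:212,228:268],(400,300) if 0 else (400,400),interpolation=0)
cv2.imwrite("pics/cmp.png",np.hstack([f(a),f(t[:,:,::-1])]))
E
```

```text
(no output)
```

View pics/cmp.png

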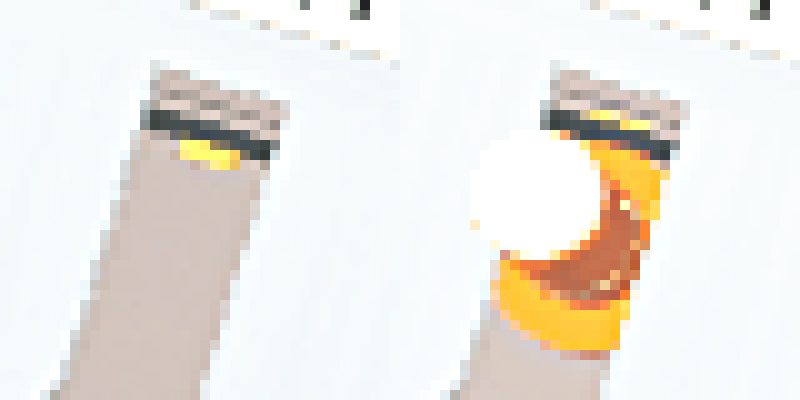

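The "before" half shows the brass tongue in front of the buffer at (210,155). The "after" half shows the flange touching the buffer face and the tongue pushed out behind it at (620,120). The cartridge is home, so I'll hand in.

```bash
python3 -c "
from plant import ctrl
print(ctrl.sign_off())"
```

```text
the job is handed in; nothing more can be done
None
```

I handed the job in at about 20 s: the orange cartridge stands upright in the slot, pressed against the buffer with about 10.8 N and released. The last picture shows the brass contact pushed in; I never moved to touch the blue cartridge, remote or cup, and the sign-off returned no verdict.

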